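# Hook a spring tape on a stop bar, draw it back to the line and lock it

### The arm

A 7-joint arm with a two-finger parallel gripper is mounted at the origin on a cart in front of the work surface, level with it; the furniture and walls round the work are solid. World frame = base frame: x ahead of the robot, y to its left, z up, the work surface at z = 0. Lengths are in m, angles in rad, forces in N, time in s.
With the tool pointing down it reaches from about 0.35 to 0.9 m from the base axis. Payload 8.1 kg.
Tool frame: the origin (TCP) lies midway between the tips of the shut fingers; the grasp point (between the pads) lies arm.grasp_offset behind it (arm.grasp_offset is the distance from the TCP to the grasp point, in m); z points along the fingers, y is the line along which they close (so a half turn about z gives the same grasp; the last joint's range is limited). The gripper opens to 92 mm and grips with 3 to 60 N. Pads are 19 mm wide; open, the fingers measure 130 mm over their backs; the gripper's body (75 mm by 190 mm) begins 47 mm behind the grasp point.
Start: joints at [1.011, 0.434, 0.025, 1.573, -0.012, 1.134, -0.075], TCP at [0.276, -0.561, 0.227] pointing down, gripper open.
Joint ranges: [-2.62, 2.62], [-0.44, 2.09], [-1.27, 1.32], [0.08, 2.57], [-1.32, 4.46], [0.12, 2], [-2.74, 2.74]. Speed limits (rad/s): [2.22, 2.22, 3.01, 3.01, 3.14, 3.14, 3.14].

### API

Orientations are given as a rotation vector (axis times angle).
In Python, from cell import observe, imaging, arm gives the robot as it stands.
- The arm moves only by the tool apply_moves, never from a script. Its argument "commands" is a list of rows, each a list of 5 numbers: the opening in per cent of the stroke, from 0 (shut) to 100 (fully open), then the shift along the world's x, y, z in units of 0.06 m (1.0 is 0.06 m), then the turn about the world's z in units of 0.5 rad (1.0 is 0.5 rad). A call has 1 to 12 rows; each row shifts and turns the commanded pose from where the row before left it; what a row does not reach is not made up. A row lasts 1/8 s, in which the tool goes at most 62.5 mm and 10.7 degrees, less where a joint would pass 70% of its speed; a pose out of reach is approached as far as the arm can. A call with a number of a shift or a turn outside -1 to 1 is refused whole. A call with a gripper value outside its range is refused whole. The fingers move at their own pace and stop on an object; "newtons" is the grip in N (left out, the last holds). Time passes only in rows, so rows that do not move let the fingers close. It gives the time, the measured TCP pose, the force, the opening and the grip force at its end, in the units of the state.
- observe(): the state, without advancing time (a new reading comes with each control period).
- imaging.get_image(name): name is "scene" or "top" or "wrist"; returns (picture, depth): 480x640x3 uint8, red, green, blue; 480x640 float32, m along the optical axis (not along the pixel's ray), 0 where there is no reading.
- imaging.camera_params(name): a dict with "camera_matrix" (3x3 intrinsics, pixels), "origin" and "rotation" of the camera in the world; the wrist camera has in their place "tool_from_camera" (4x4, takes a point from camera to tool coordinates, whose origin is the TCP and whose axes are the flange's). Camera axes: x right, y up, looking along -z (the intrinsics and any distortion apply to the point x, -y, -z); pixel columns grow to the right and rows downward; lengths in m; the calibration is good to about 2 mm. A picture is of the moment at which its call begins: read the wrist's pose just before it. camera_params takes no time and is no camera call.
- arm.sign_off(): hands the job in; it is judged then, once.
The state is a dict: "clock": time; "joints": joint angles; "dq": joint speeds; "joint_efforts": joint torques, N m; "position": TCP position; "ee_rot": TCP orientation; "force": force on the tool from outside, world axes, zero at the start; "ft_torque": the same for the moment, N m; "width": opening from 0.0 (shut) to 1.0 (fully open); "gripper_force": force on a finger pad.
Only numpy, scipy, OpenCV 4.12 (cv2) and the standard library are available. Lean on these libraries where they do the work, as an engineer would, in place of code of your own. Each camera call takes 0.05 s, during which the arm holds its last target. There are 200 camera calls.

### The job

Set out the stand-off for a new instrument: take the spring tape off its sloping stand, hook its end over the far edge of the low bar on the setting-out plate, and back the case away, tape drawn out square to the bar, until the case stands flat on the plate with its front face at the dark cross line. Then push the lock lever at the back of the case fully down and leave everything standing so, without disturbing the other things on the bench.

Things in the scene. Friction and masses are not known exactly. Their poses are not given: they have to be found in the camera images.
- reel_centre (a point): Middle of the spring tape's case, 34 mm above its underside: a loose dark box 80 long (x) x 38 wide (y) x 64 mm high, 0.5 to 0.75 kg, grasped across its width; its rubber foot (7 thick, 46 wide) is flush in front and 20 mm longer at the back and holds it against the tape's spring where it stands. x: the way the tape comes out; z: case's up. It starts on the stand, nose up 30 degrees.
- reel_front (a point): Middle of the lower front edge of the case, 40 mm ahead of and 34 mm below reel_centre. Axes as reel_centre.
- hook (a point): Lower end of the inner (rear) face of the tape's hook. The flat steel tape (22 mm wide) leaves the case's front with its underside 15.5 mm above the case's underside and ends in a lip 26 wide, 3 thick, hanging down to 4 mm above the case's underside. Run in, this face is 34 mm ahead of the case's front. Axes as reel_centre.
- lever_pad (a point): Where to push the lock lever: on its upper face, 34 mm from its pivot. The lever (42 long, 22 wide, 5 mm thick) sticks out at the back of the case, at the start back and up by about 30 degrees; its pivot is 34 mm behind and 16 mm above reel_centre.
- tape (a joint): How far the tape is drawn out, m: 0 run in, 0.13 the most. A spring pulls it in with 1.5 N (run in) to 2 N.
- lock (a joint): Lock lever, rad: 0 raised (free), 0.65 fully down, where it brakes the tape. Takes about 3 N at lever_pad, up to 8 N as the brake bites near the bottom, and stays where it is left; starts between 0 and 0.1.
- bar_edge (a point): Middle of the far upper edge of the stop bar (aluminium, 12 thick along x, 130 long along y, 13 mm high), fixed along the far edge of the setting-out plate. x: away from the plate, square to the bar; z up. The hook goes over the face below this edge. The fixed grey plate, 5 thick, 140 wide, reaches 235 mm from here along -x; its top is 13 mm below this point.
- set_line: The dark cross line on the plate, 3 mm wide and 132 mm long, parallel to the bar (along its y), 85 to 125 mm from the bar's far face. Origin: middle of the line, on the plate's top. Axes as bar_edge.
- stand: Fixed grey stand, 125 x 68 mm, whose top slopes 30 degrees up along its x, 60 mm wide, with a ledge at the low end. Origin: underside of its base.
- dish: Bystander: petri dish, 84 mm across, 15 high. Origin under its middle.
- cup: Bystander: specimen cup, 65 mm across, 67 high. Origin under its middle.
- marker: Bystander: marker pen lying flat, 135 mm long along its y, 16 high. Origin under its middle.
- flask: Bystander: small bottle, 34 mm across, 117 high. Origin under its middle.

How it is judged:
On the way, in this order (a step that is already met when the one before it is completed fails the run):
1. the hook is over the bar's far edge and the tape is drawn out at least 30 mm with the lever still raised (value of joint tape above 0.03 m and value of joint lock below 0.35 rad and x of hook in the frame of bar_edge between -0.003 and 0.005 m and z of hook in the frame of bar_edge below -0.003 m), for 0.2 s.
2. with the case at the line and the hook still on the bar, the lever is pushed down (value of joint lock above 0.5 rad and x of reel_front in the frame of set_line between -0.012 and 0.012 m and x of hook in the frame of bar_edge between -0.003 and 0.005 m), for 0.1 s.
At the end, for the whole second after the job is handed in: Case flat on the plate, front within 10 mm of the line's middle, square to the bar within 0.2 rad; hook on the bar's far face (gap under 5 mm, at least 3 mm below the edge, within the bar's length); tape drawn out over 30 mm; lever down (over 0.5 rad) (value of joint lock above 0.5 rad and value of joint tape above 0.03 m and x of reel_front in the frame of set_line between -0.01 and 0.01 m and z of reel_front in the frame of set_line below 0.005 m and x of hook in the frame of bar_edge between -0.003 and 0.005 m and y of hook in the frame of bar_edge between -0.055 and 0.055 m and z of hook in the frame of bar_edge below -0.003 m and angle between reel_centre's own z axis and vertical below 0.1 rad and angle between the x axis of reel_centre and the x axis of bar_edge, either way round below 0.2 rad); the robot touches nothing.
It fails at once if a loose bystander is pushed more than 30 mm or knocked over (distance of any of dish, cup, marker, flask from where it was at the start of the episode above 0.03 m or angle between any of cup, flask's own z axis and vertical above 0.7 rad).
It also fails if it takes over 43 s, if anything falls off the work surface, if the arm or the gripper's body presses on something with over 40 N, if the wrist force passes 120 N, or if a joint passes its speed limit or range.

## Working session

There is one attempt and no reset: what is moved stays moved. The work goes in short steps, Python scripts to look and compute and a tool call to move; the robot and the scene stay as the last step left them, time stands still between calls to the robot, and variables do not carry over. Pictures are saved under pics/ and viewed, at most 10 in all, crops included, and the job is handed in when it is done.

Besides the shell and the picture viewer there is one more tool, called as a command line: name --pt "numbers of a row" for each row, then --argument value for the rest. apply_moves: Moves the arm, as the interface text tells. Its arguments: {"type":"object","properties":{"commands":{"type":"array"},"newtons":{"type":"number"}},"required":["commands"]}

```bash
mkdir -p pics; ls; cat > h.py <<'E'
import numpy as np, cv2
from cell import observe, imaging, arm
from scipy.spatial.transform import Rotation as R
def cam(name):
    s=observe(); p=imaging.camera_params(name)
    if 'origin' in p:
        o=np.array(p['origin']);r=np.array(p['rotation'])
        if r.shape!=(3,3): r=R.from_rotvec(r).as_matrix()
    else:
        T=np.eye(4);T[:3,:3]=R.from_rotvec(s['ee_rot']).as_matrix();T[:3,3]=s['position']
        T=T@np.array(p['tool_from_camera']);o=T[:3,3];r=T[:3,:3]
    return np.array(p['camera_matrix']),o,r,p
def grab(name):
    K,o,r,p=cam(name); im,d=imaging.get_image(name)
    v,u=np.mgrid[:480,:640]
    X=np.stack([(u-K[0,2])/K[0,0]*d,-(v-K[1,2])/K[1,1]*d,-d],-1)
    W=X@r.T+o; W[d==0]=np.nan
    return im,d,W
def save(n,im): cv2.imwrite('pics/'+n+'.png',cv2.cvtColor(im,cv2.COLOR_RGB2BGR))
E
python3 - <<'E'
from h import *
s=observe();print(s)
for n in('scene','top'):
    im,d,W=grab(n);save(n+'0',im);np.savez(n+'0.npz',im=im,W=W)
    print(n,imaging.camera_params(n))
print(imaging.camera_params('wrist'),arm.grasp_offset)
E
```

```text
pics
{'clock': 0.0, 'joints': array([ 1.01138935,  0.43521004,  0.02495708,  1.57408899, -0.01158597,
        1.13397919, -0.07509929]), 'dq': array([ 0.00075456,  0.00025963,  0.00153539, -0.00127501,  0.00101508,
        0.00071159, -0.00027581]), 'joint_efforts': array([ 3.70734006e-04, -6.67840576e+01,  9.85935666e-01, -3.14466763e+01,
       -6.02256367e-02,  4.27672255e-02,  4.48821822e-05]), 'position': array([ 0.2754103 , -0.56048917,  0.22595596]), 'ee_rot': array([-3.05859685e+00, -7.10922848e-01,  7.68616451e-04]), 'force': array([-0.03335572,  0.17150757, -0.05698441]), 'ft_torque': array([ 0.02204306, -0.04086953, -0.0341157 ]), 'gripper_force': 0.0, 'width': 0.9988079224544579}
scene {'camera_matrix': array([[561.73463788,   0.        , 322.3509113 ],
       [  0.        , 561.73463788, 248.96213253],
       [  0.        ,   0.        ,   1.        ]]), 'origin': array([-0.02507269,  0.94911618,  0.84105175]), 'rotation': array([ 0.35615978, -1.24092979, -2.36436705])}
top {'camera_matrix': array([[533.56756035,   0.        , 319.36773057],
       [  0.        , 533.56756035, 244.68164572],
       [  0.        ,   0.        ,   1.        ]]), 'origin': array([ 0.45166326, -0.02169941,  1.50204586]), 'rotation': array([ 0.03601577, -0.06330239, -1.58291624])}
{'camera_matrix': array([[339.40283523,   0.        , 320.16757978],
       [  0.        , 339.40283523, 231.68827275],
       [  0.        ,   0.        ,   1.        ]]), 'tool_from_camera': array([[-4.38393312e-04,  9.67398382e-01,  2.53259115e-01,
         6.69706001e-02],
       [ 9.99999677e-01,  2.53357374e-04,  7.63232773e-04,
         3.85026633e-05],
       [ 6.74185085e-04,  2.53259367e-01, -9.67398180e-01,
        -1.59444983e-01],
       [ 0.00000000e+00,  0.00000000e+00,  0.00000000e+00,
         1.00000000e+00]])} 0.0188
```

View pics/top0.png

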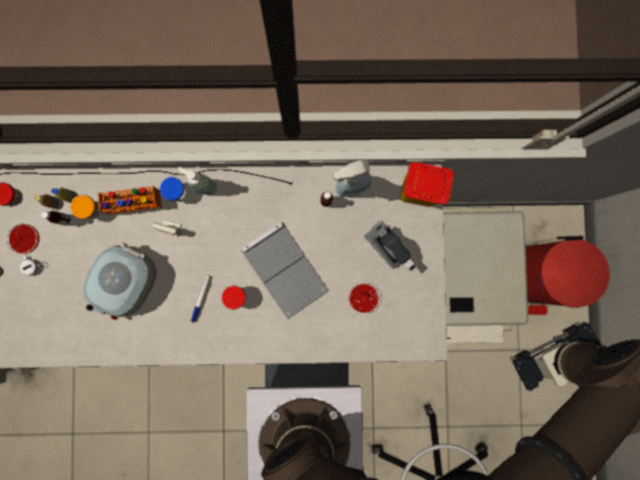

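View pics/scene0.png

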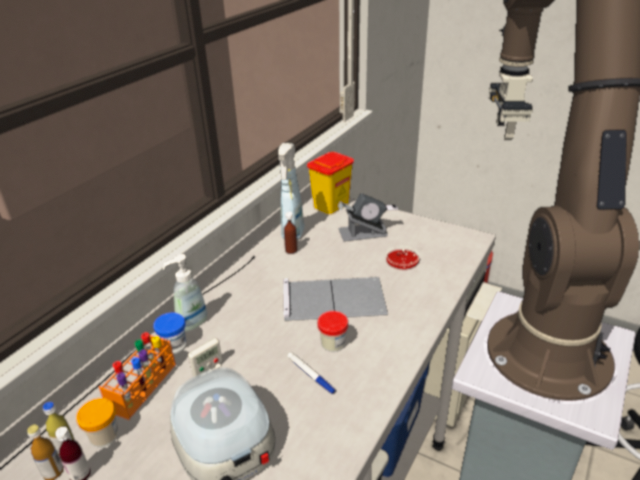

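The top view shows the plate at (285,270) with the bar at its upper-left end (265,238) and the cross line near (283,260). The tape on its stand is at (392,245), the dish at (365,298), the cup at (233,297), the bottle at (327,198) and the pen at (202,298).

```bash
python3 - <<'E'
from h import *
z=np.load('top0.npz');im,W=z['im'],z['W']
crop=im[170:330,220:440];c1=cv2.resize(crop[30:120,120:220],None,fx=8,fy=6.6,interpolation=cv2.INTER_CUBIC)[:600,:400]
z2=np.load('scene0.npz');i2=z2['im'];c2=cv2.resize(i2[185:250,330:405],(400,347),interpolation=cv2.INTER_CUBIC)
c1=cv2.resize(im[215:280,355:430],(400,347),interpolation=cv2.INTER_CUBIC)
save('z1',np.hstack([c1,c2]))
for n,(u,v) in dict(pl=(290,270),bar=(265,238),bench=(330,240),cup=(233,297),dish=(365,298),flask=(327,198)).items(): print(n,W[v,u].round(4))
# plate top corners (z 3..8mm)
H=W[...,2];
def hull(mask,n):
    k,l,st,c=cv2.connectedComponentsWithStats(mask.astype(np.uint8))
    i=1+np.argmax(st[1:,4]);p=W[l==i];r=cv2.minAreaRect(p[:,:2].astype(np.float32));print(n,st[i],r,cv2.boxPoints(r).round(4).tolist(),np.nanmean(p[:,2]))
roi=np.zeros(H.shape,bool);roi[215:325,238:332]=1
hull(roi&(H>0.0025)&(H<.03),'plate');hull(roi&(H>.012)&(H<.03),'bar')
roi[:]=0;roi[215:285,355:435]=1
for h in(.01,.03,.05,.08,.1): hull(roi&(H>h)&(H<.2),'tape%g'%h)
E
```

```text
pl [0.4761 0.0349 0.0061]
bar [0.5669 0.1043 0.0041]
bench [ 5.593e-01 -7.860e-02  5.000e-04]
cup [0.4051 0.185  0.0697]
dish [ 0.3953 -0.1735  0.01  ]
flask [ 0.6625 -0.0682  0.1086]
plate [ 239  222   90   98 3348] ((0.47487783432006836, 0.05129502713680267), (0.2568786144256592, 0.16318699717521667), 32.33625411987305) [[0.32269999384880066, 0.051500000059604645], [0.4099999964237213, -0.08630000054836273], [0.6269999742507935, 0.051100000739097595], [0.5397999882698059, 0.18889999389648438]] 0.006787022012963032
bar [242 222  40  30 200] ((0.5693891048431396, 0.1114988774061203), (0.013919025659561157, 0.129100039601326), 33.20293426513672) [[0.5281999707221985, 0.16169999539852142], [0.5989000201225281, 0.053700000047683716], [0.6105999946594238, 0.06129999831318855], [0.539900004863739, 0.16930000483989716]] 0.01756317412106327
tape0.01 [ 372  221   45   51 1030] ((0.5331031680107117, -0.24670478701591492), (0.16078895330429077, 0.06251887232065201), 39.86762619018555) [[0.4514000117778778, -0.2741999924182892], [0.49140000343322754, -0.3222000002861023], [0.614799976348877, -0
[... 708 characters left out ...]
000061750412]] 0.0894661890548334
tape0.08 [372 221  39  43 616] ((0.5448104739189148, -0.2380664050579071), (0.13131552934646606, 0.04003964737057686), 40.92443084716797) [[0.4821000099182129, -0.26589998602867126], [0.5083000063896179, -0.2962000072002411], [0.6075000166893005, -0.2101999968290329], [0.5813000202178955, -0.17990000545978546]] 0.09873736494934686
tape0.1 [384 235  21  21 259] ((0.5363069176673889, -0.24569520354270935), (0.0567922368645668, 0.03914260119199753), 40.13888168334961) [[0.5019999742507935, -0.24899999797344208], [0.5271999835968018, -0.27900001406669617], [0.5705999732017517, -0.24240000545978546], [0.5454000234603882, -0.21240000426769257]] 0.10969961315004341
```

View pics/z1.png

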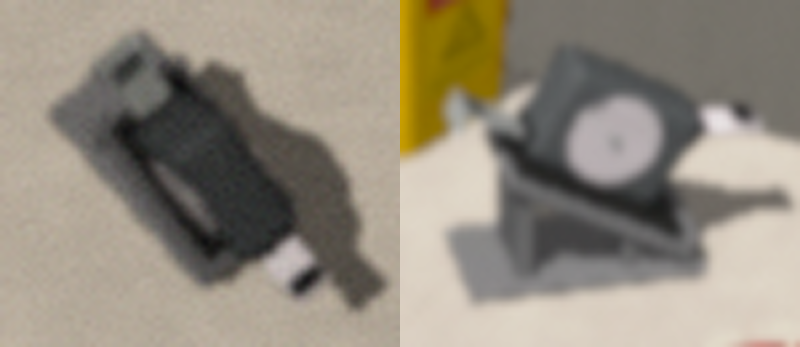

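The zoom shows the lever (white with a black end, lower right at crop (300,265)) at the low back end. The hook and tape are at the upper-left end (130,75), so the case's x heads about 40° in the world and the plate's about 33°. I'll go above it for a near look.

apply_moves --pt "100 0.5 0.7 0.05 0.07" --pt "100 0.5 0.7 0.05 0.07" --pt "100 0.5 0.7 0.05 0.07" --pt "100 0.5 0.7 0 0.07" --pt "100 0.5 0.7 0 0.07" --pt "100 0.5 0.7 0 0.07" --pt "100 0.5 0.7 0 0.06" --pt "100 0 0 0 0" --pt "100 0 0 0 0"

```text
clock: 1.23
position: [0.4851, -0.2673, 0.2354]
ee_rot: [-2.953, -1.072, 0.002]
force: [-0.7, -0.9, 0.0]
width: 0.998
gripper_force: 0.0
```

```bash
python3 - <<'E'
from h import *
s=observe();print(s['clock'],s['position'],s['ee_rot'],s['force'])
im,d,W=grab('wrist');save('w1',im);np.savez('w1.npz',im=im,W=W)
E
```

```text
1.225 [ 0.48514508 -0.26732999  0.23536499] [-2.95281897e+00 -1.07220339e+00  1.65637884e-03] [-0.67093131 -0.88415206  0.02425192]
```

View pics/w1.png

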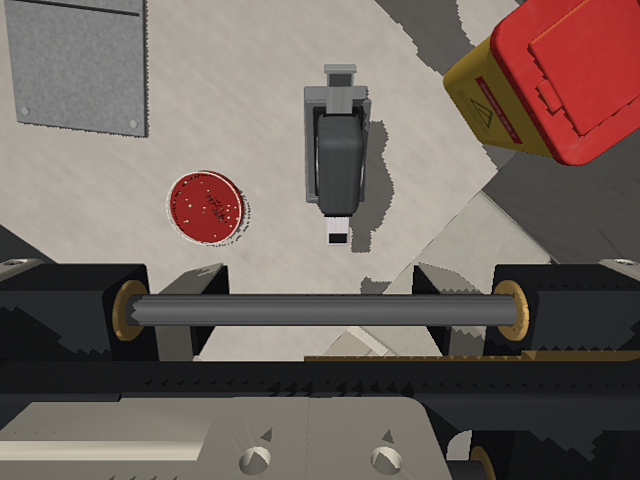

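The wrist view shows the case at u 316–362, v 112–216, with the hook above it (340,70) and the lever below it (338,230). The yaw is aligned with the tool.

```bash
python3 - <<'E'
from h import *
z=np.load('w1.npz');im,W=z['im'],z['W']
m=np.zeros((480,640),bool);m[60:250,295:375]=1
g=im.astype(int)
# case frame guess
P=W[m];ok=np.isfinite(P[:,0])&(P[:,2]>.05);P=P[ok];
th=np.radians(40);ex=np.array([np.cos(th),np.sin(th)]);ey=np.array([-ex[1],ex[0]])
for zlo in(.05,.08,.1):
    r=cv2.minAreaRect(P[P[:,2]>zlo][:,:2].astype(np.float32));print(zlo,r)
top=P[P[:,2]>.095];i=top[:,2].argmax();print('max',top[i], 'ridge',top[top[:,2]>top[i,2]-.004].mean(0))
X=P[:,:2]@ex
for b in np.arange(X.min(),X.max(),.008):
    q=P[(X>=b)&(X<b+.008)];q=q[q[:,2]>q[:,2].max()-.006];Y=q[:,:2]@ey
    print(round(b+.004,4),'z',q[:,2].max().round(4),np.median(q[:,2]).round(4),'y',Y.min().round(4),Y.max().round(4),((Y.min()+Y.max())/2).round(4))
E
```

```text
0.05 ((0.533433735370636, -0.24735179543495178), (0.15947775542736053, 0.05991791933774948), 39.27278137207031)
0.08 ((0.5456317663192749, -0.23791998624801636), (0.12886296212673187, 0.03896229714155197), 40.028724670410156)
0.1 ((0.5538814067840576, -0.23121002316474915), (0.09742344915866852, 0.03890601545572281), 39.74186706542969)
max [ 0.55105536 -0.24085992  0.12209624] ridge [ 0.54511122 -0.23817195  0.11921786]
0.1738 z 0.0771 0.0749 y -0.5436 -0.5228 -0.5332
0.1818 z 0.0774 0.075 y -0.5444 -0.5228 -0.5336
0.1898 z 0.0777 0.0752 y -0.5442 -0.5227 -0.5334
0.1978 z 0.0814 0.078 y -0.5464 -0.5198 -0.5331
0.2058 z 0.0904 0.087 y -0.5502 -0.516 -0.5331
0.2138 z 0.0953 0.0914 y -0.5496 -0.516 -0.5328
0.2218 z 0.0993 0.0959 y -0.5499 -0.5161 -0.533
0.2298 z 0.1044 0.1007 y -0.5517 -0.5161 -0.5339
0.2378 z 0.1089 0.1055 y -0.5517 -0.5161 -0.5339
0.2458 z 0.1131 0.1098 y -0.5495 -0.5153 -0.5324
0.2538 z 0.1191 0.1149 y -0.5494 -0.5162 -0.5328
0.2618 z 0.1219 0.1186 y -0.5496 -0.5162 -0.5329
0.2698 z 0.1221 0.1183 y -0.5495 -0.5162 -0.5328
0.2778 z 0.1136 0.1101 y -0.5486 -0.517 -0.5328
0.2858 z 0.0993 0.0961 y -0.5483 -0.5162 -0.5323
0.2938 z 0.0886 0.0846 y -0.5466 -0.5188 -0.5327
0.3018 z 0.0918 0.0884 y -0.5436 -0.5221 -0.5329
0.3098 z 0.0982 0.094 y -0.5436 -0.522 -0.5328
0.3178 z 0.1016 0.0987 y -0.5452 -0.5195 -0.5323
0.3258 z 0.1021 0.0996 y -0.5453 -0.5195 -0.5324
```

apply_moves --pt "100 0.84 0.34 0 0" --pt "100 0 0 -0.5 0" --pt "100 0 0 -0.8 0" --pt "100 0 0 -0.8 0" --pt "100 0 0 -0.5 0" --pt "100 0 0 -0.2 0" --pt "100 0 0 0 0" --pt "0 0 0 0 0" --pt "0 0 0 0 0" --pt "0 0 0 0 0" --pt "0 0 0 0 0" --pt "0 0 0 0 0" --newtons 25

```text
clock: 2.78
position: [0.5361, -0.2465, 0.0678]
ee_rot: [2.953, 1.072, 0.0]
force: [-0.6, 0.3, 0.1]
width: 0.505
gripper_force: 0.0
```

```bash
python3 - <<'E'
from h import *
z=np.load('top0.npz');im,W=z['im'],z['W'];H=W[...,2]
# bar/plate geometry refined
roi=np.zeros(H.shape,bool);roi[215:325,238:332]=1
m=roi&(H>.003)&(H<.03)
def box(m):
    k,l,st,c=cv2.connectedComponentsWithStats(m.astype(np.uint8));i=1+np.argmax(st[1:,4]);return l==i
mm=box(m);P=W[mm]
g=cv2.cvtColor(im,cv2.COLOR_RGB2GRAY).astype(int)
for deg in(32,32.5,33,33.5,34):
    t=np.radians(deg);ex=np.array([np.cos(t),np.sin(t)]);ey=np.array([-ex[1],ex[0]])
    X=P[:,:2]@ex;Y=P[:,:2]@ey
    print(deg,'x %.4f %.4f y %.4f %.4f'%(*np.percentile(X,[.3,99.7]),*np.percentile(Y,[.3,99.7])))
# line: dark px inside
t=np.radians(33);ex=np.array([np.cos(t),np.sin(t)]);ey=np.array([-ex[1],ex[0]])
G=g[mm];X=P[:,:2]@ex;Y=P[:,:2]@ey
yc=np.median(Y)
med=np.median(G);D=(abs(Y-yc)<.055)&(X<X.max()-.03)&(X>X.min()+.02)&(G<med-18)
print(med,D.sum(),np.median(X[D]),np.polyfit(Y[D],X[D],1))
for b in np.arange(-.05,.06,.01):
    s=abs(Y-yc-b)<.006; print(b.round(3),X[s].min().round(4),X[s].max().round(4),X[s&(P[:,2]>.012)].mean().round(4))
E
```

```text
32 x 0.3096 0.5507 y -0.2845 -0.1346
32.5 x 0.3078 0.5493 y -0.2877 -0.1384
33 x 0.3065 0.5476 y -0.2911 -0.1423
33.5 x 0.3050 0.5458 y -0.2943 -0.1465
34 x 0.3030 0.5435 y -0.2981 -0.1505
122.0 68 0.42989951093997997 [-0.00425442  0.42914784]
-0.05 0.2981 0.5512 0.5209
-0.04 0.2997 0.5495 0.5125
-0.03 0.3097 0.5449 0.5036
-0.02 0.309 0.5449 0.5062
-0.01 0.3083 0.5448 0.5274
0.0 0.3098 0.5478 0.5121
0.01 0.3107 0.5448 0.5194
0.02 0.311 0.5444 0.5248
0.03 0.3046 0.5502 0.5255
0.04 0.3031 0.5451 0.5149
0.05 0.3077 0.5482 0.5184
```

apply_moves --pt "0 0 0 0 0" --pt "0 0 0 0 0" --pt "0 0 0 0 0" --pt "0 0 0 0 0" --pt "0 0 0 0.2 0" --pt "0 0 0 0.5 0" --pt "0 0 0 0.7 0" --pt "0 0 0 0.6 0" --pt "0 0 0 0 0"

```text
clock: 3.9
position: [0.5377, -0.2471, 0.1907]
ee_rot: [2.949, 1.071, 0.007]
force: [0.6, -1.0, -7.6]
width: 0.414
gripper_force: 25.0
```

apply_moves --pt "0 -0.1 0.5 0 -0.04" --pt "0 -0.2 0.8 0 -0.04" --pt "0 -0.2 0.9 0 -0.04" --pt "0 -0.2 0.9 0 -0.04" --pt "0 -0.2 0.9 0 -0.04" --pt "0 -0.15 0.6 0 -0.04" --pt "0 -0.05 0.3 0 0" --pt "0 0 0 0 0" --pt "0 0 0 0 0"

```text
clock: 5.03
position: [0.4696, 0.0463, 0.1869]
ee_rot: [3.012, 0.892, -0.003]
force: [0.6, -1.2, -6.2]
width: 0.412
gripper_force: 25.0
```

```bash
python3 - <<'E'
from h import *
s=observe();print(s['clock'],s['position'],s['ee_rot'],s['force'])
im,d,W=grab('wrist');save('w2',im);np.savez('w2.npz',im=im,W=W)
E
```

```text
5.025 [0.46963589 0.0463436  0.18689653] [ 3.01192759e+00  8.92100184e-01 -2.56627227e-03] [ 0.56496085 -1.24187826 -6.17674861]
```

View pics/w2.png

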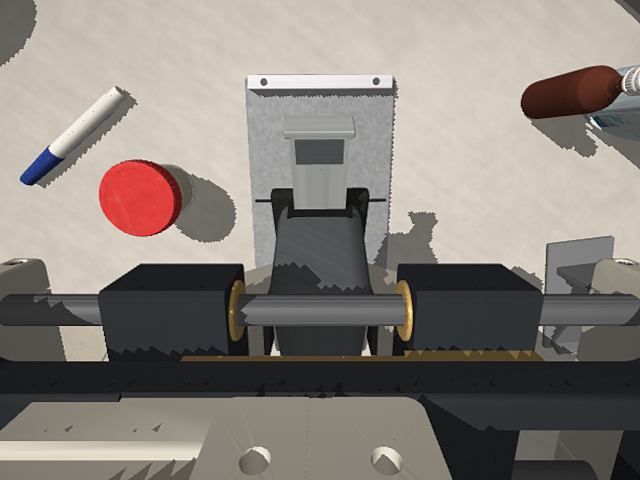

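The wrist view shows the bar's top at v 76–90, u 247–394, and the cross line at v≈200 on both sides of the case. The tape nose is held high at (320,125).

```bash
python3 - <<'E'
from h import *
z=np.load('w2.npz');im,W=z['im'],z['W'];g=cv2.cvtColor(im,cv2.COLOR_RGB2GRAY).astype(int)
H=W[...,2]
m=np.zeros(H.shape,bool);m[68:98,240:402]=1
m&=(H>.013)&(H<.03)&(g>150);P=W[m]
r=cv2.minAreaRect(P[:,:2].astype(np.float32));print('bar',r,cv2.boxPoints(r).round(4).tolist(),P[:,2].mean())
L=np.zeros(H.shape,bool);L[190:212,256:268]=1;L[190:212,370:385]=1;L&=(g<60)&(H<.02)&(H>0);Q=W[L];print(L.sum(),Q[:,2].mean())
for s in(W[L&(np.arange(640)<320)],W[L&(np.arange(640)>320)]):print(s.mean(0).round(4))
# bar direction from far edge: per-column first pixel
pts=[]
for u in range(250,392,3):
    v=np.where(m[:,u])[0]
    if len(v):pts.append(np.r_[W[v[0],u,:2],W[v[-1],u,:2]])
pts=np.array(pts)
for k in(0,2):
    vx,vy,x0,y0=cv2.fitLine(pts[:,k:k+2].astype(np.float32),cv2.DIST_HUBER,0,.01,.01).ravel();print('edge dir',np.degrees(np.arctan2(vy,vx))%180-90,x0,y0)
th=np.radians(33);ex=np.array([np.cos(th),np.sin(th)]);ey=np.array([-ex[1],ex[0]])
print('far',(pts[:,:2]@ex).mean(),'near',(pts[:,2:]@ex).mean(),'y',(P[:,:2]@ey).min(),(P[:,:2]@ey).max(),'line',(Q[:,:2]@ex).mean())
# held case: hook & top
C=np.isfinite(H)&(H>.06);C[:100]=0;C[245:]=0;C[:,:270]=0;C[:,370:]=0
P=W[C];X=P[:,:2]@ex;Y=P[:,:2]@ey;t=observe()['position'];print('tcp',t[:2]@ex,t[:2]@ey)
for b in np.arange(X.min(),X.max(),.008):
    q=P[(X>=b)&(X<b+.008)];yy=Y[(X>=b)&(X<b+.008)];print(round(b+.004,4),'z',q[:,2].max().round(4),np.median(q[:,2]).round(4),'y',np.percentile(yy,[2,98]).round(4))
E
```

```text
bar ((0.5698764324188232, 0.11236710846424103), (0.012028462253510952, 0.1292988657951355), 33.746253967285156) [[0.5289999842643738, 0.16279999911785126], [0.6007999777793884, 0.05530000105500221], [0.61080002784729, 0.06199999898672104], [0.5389999747276306, 0.16949999332427979]] 0.01943960221660294
62 0.007052885762736975
[0.446  0.102  0.0072]
[0.5096 0.005  0.007 ]
edge dir 33.544067 0.5748259 0.114629194
edge dir 33.51384 0.56472814 0.11032363
far 0.5445211015684605 near 0.5337380192464075 y -0.2807584618399207 -0.15142643194104247 line 0.42990962446564285
tcp 0.41916723174157494 -0.21717019207721658
0.4429 z 0.2156 0.1821 y [-0.2394 -0.1938]
0.4509 z 0.2206 0.2122 y [-0.2377 -0.1956]
0.4589 z 0.2095 0.2026 y [-0.2381 -0.1951]
0.4669 z 0.2097 0.2058 y [-0.2374 -0.1957]
0.4749 z 0.2159 0.2112 y [-0.2271 -0.2059]
0.4829 z 0.2209 0.2169 y [-0.227  -0.2059]
0.4909 z 0.2217 0.2182 y [-0.2287 -0.2042]
0.4989 z 0.2126 0.2104 y [-0.2287 -0.204 ]
```

apply_moves --pt "0 0 0 -0.4 0" --pt "0 0 0 -0.6 0" --pt "0 0 0 -0.6 0" --pt "0 0 0 -0.4 0" --pt "0 0 0 -0.1 0" --pt "0 0 0 0 0" --newtons 14

```text
clock: 5.82
position: [0.4704, 0.0469, 0.0619]
ee_rot: [3.012, 0.892, -0.0]
force: [-0.8, -0.4, -5.2]
width: 0.415
gripper_force: 14.0
```

apply_moves --pt "0 0 0 -0.11 0" --pt "0 0.08 0.05 -0.06 0" --pt "0 0.08 0.05 -0.06 0" --pt "0 0.07 0.045 -0.075 0" --pt "0 0.07 0.045 -0.075 0" --pt "0 0.06 0.04 -0.09 0" --pt "0 0.06 0.04 -0.09 0" --pt "0 0 0 0 0" --pt "0 0 0 0 0"

```text
clock: 6.95
position: [0.4938, 0.0636, 0.0273]
ee_rot: [-3.011, -0.893, 0.005]
force: [0.4, 0.7, -4.6]
width: 0.417
gripper_force: 14.0
```

```bash
cat > chk.py <<'E'
from h import *
import sys
n=sys.argv[1];s=observe();im,d,W=grab('wrist');save(n,im);np.savez(n+'.npz',im=im,W=W)
th=np.radians(33);ex=np.array([np.cos(th),np.sin(th)]);ey=np.array([-ex[1],ex[0]])
t=s['position'];print(s['clock'].round(2),'tcp',(t[:2]@ex).round(4),(t[:2]@ey).round(4),t[2].round(4),s['force'].round(1))
H=W[...,2];X=W[...,:2]@ex;Y=W[...,:2]@ey
for b in np.arange(.40,.56,.006):
    k=(X>=b)&(X<b+.006)&(abs(Y+.2165)<.035)&(H<t[2]+.055)
    if k.sum()>8:
        c=k&(abs(Y+.2165)<.008);kk=k&(H>.012)
        print((b+.003).round(3),'zmed',np.median(H[c]).round(4) if c.sum() else None,'y',np.percentile(Y[kk],[2,98]).round(4) if kk.sum() else '')
E
python3 chk.py w3
```

```text
Traceback (most recent call last):
  File "chk.py", line 5, in <module>
    t=s['position'];print(s['clock'].round(2),'tcp',(t[:2]@ex).round(4),(t[:2]@ey).round(4),t[2].round(4),s['force'].round(1))
                          ^^^^^^^^^^^^^^^^
AttributeError: 'float' object has no attribute 'round'
```

View pics/w3.png

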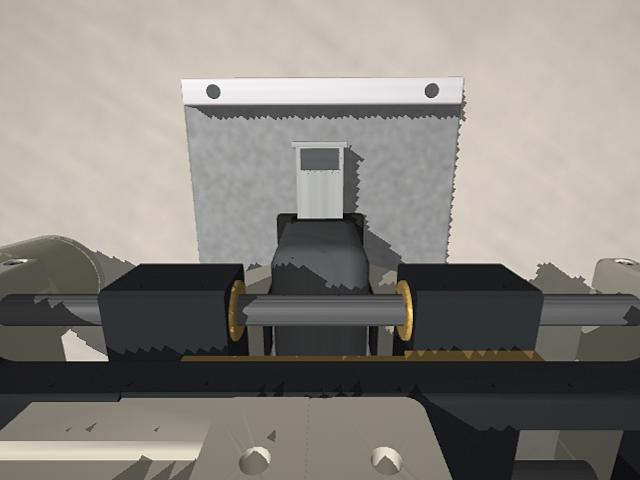

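The case is close to flat, with the tape at (320,180), the hook at v≈145 and the bar at v 80–104. Checking the tilt numerically.

```bash
sed -i "s/s\['clock'\].round(2)/round(s['clock'],2)/" chk.py; python3 chk.py w3
```

```text
7.0 tcp 0.4485 -0.2156 0.0273 [ 0.1 -0.1 -6.1]
0.433 zmed 0.0707 y [-0.2349 -0.1965]
0.439 zmed 0.071 y [-0.2361 -0.1949]
0.445 zmed 0.071 y [-0.2369 -0.1943]
0.451 zmed 0.0714 y [-0.237  -0.1942]
0.457 zmed None y [-0.2482 -0.1832]
0.463 zmed 0.0712 y [-0.2339 -0.1972]
0.469 zmed 0.0712 y [-0.2363 -0.1942]
0.475 zmed 0.0696 y [-0.2357 -0.1949]
0.481 zmed 0.0448 y [-0.231  -0.1996]
0.487 zmed 0.0246 y [-0.2259 -0.2048]
0.493 zmed 0.0246 y [-0.2258 -0.2045]
0.499 zmed 0.0246 y [-0.2257 -0.2045]
0.505 zmed 0.0257 y [-0.2257 -0.2047]
0.511 zmed 0.0258 y [-0.2259 -0.2042]
0.517 zmed 0.0076 y [-0.2273 -0.2028]
0.523 zmed 0.0065 y 
0.529 zmed 0.0065 y 
0.535 zmed 0.0191 y [-0.2501 -0.183 ]
0.541 zmed 0.0195 y [-0.2501 -0.1829]
0.547 zmed 0.0018 y [-0.2504 -0.183 ]
0.553 zmed 0.0016 y 
0.559 zmed 0.0015 y
```

```bash
cat > edge.py <<'E'
import numpy as np,sys
z=np.load(sys.argv[1]+'.npz');W=z['W'];H=W[...,2]
th=np.radians(33.4);ex=np.array([np.cos(th),np.sin(th)]);ey=np.array([-ex[1],ex[0]])
X=W[...,:2]@ex;Y=W[...,:2]@ey;y0=np.median(Y[(H>.014)&(H<.023)&(X>.52)])
m=(X>.46)&(X<.60)&(H>.013)&(H<float(sys.argv[2]))
hk=m&(abs(Y-y0)<.012)&(H>.022)
for n,k in(('hook/tape',hk),('barR',m&(H<.022)&(Y-y0<-.02)&(X>.515)),('barL',m&(H<.022)&(Y-y0>.02)&(X>.515))):
    print(n,k.sum(),'x',np.percentile(X[k],[0,2,98,100]).round(4),'y',np.percentile(Y[k],[1,99]).round(4),'z',np.median(H[k]).round(4))
f=(X>.45)&(H>.05)&(H<.08)&(abs(Y-y0)<.01);print('top front edge',np.percentile(X[f],[98,100]).round(4))
E
python3 edge.py w3 .035
```

```text
hook/tape 3889 x [0.477  0.4777 0.5143 0.5148] y [-0.2305 -0.2082] z 0.025
barR 2821 x [0.531  0.5312 0.5429 0.5434] y [-0.2843 -0.2404] z 0.0194
barL 2784 x [0.5313 0.5314 0.5433 0.5437] y [-0.1995 -0.156 ] z 0.0194
top front edge [0.4777 0.478 ]
```

apply_moves --pt "0 0 0 0 0" --pt "0 0 0 0.17 0" --pt "0 0 0 0.17 0" --pt "0 0.17 0.11 0 0" --pt "0 0.17 0.12 0 0" --pt "0 0.17 0.11 0 0" --pt "0 0 0 0 0" --pt "0 0 0 0 0" --newtons 28

```text
clock: 8.05
position: [0.5253, 0.0838, 0.0481]
ee_rot: [3.012, 0.893, -0.002]
force: [-0.6, -0.4, -6.5]
width: 0.412
gripper_force: 28.0
```

```bash
python3 chk.py w4|head -1; python3 edge.py w4 .055
```

```text
8.05 tcp 0.4862 -0.2158 0.0481 [-0.6 -0.4 -6.5]
hook/tape 2017 x [0.4945 0.5046 0.552  0.5525] y [-0.2419 -0.2211] z 0.0456
barR 1333 x [0.5313 0.5314 0.5432 0.5433] y [-0.2844 -0.2532] z 0.0193
barL 2117 x [0.5245 0.5292 0.5434 0.5436] y [-0.2057 -0.0378] z 0.0194
top front edge [0.5157 0.5163]
```

apply_moves --pt "0 0 0 -0.16 0" --pt "0 0 0 -0.17 0" --pt "0 -0.08 -0.05 0 0" --pt "0 -0.17 -0.11 0 0" --pt "0 -0.2 -0.13 0 0" --pt "0 -0.2 -0.13 0 0" --pt "0 -0.2 -0.13 0 0" --pt "0 -0.2 -0.14 0 0" --pt "0 -0.12 -0.08 0 0" --pt "0 0 0 0 0" --pt "0 0 0 0 0"

```text
clock: 9.48
position: [0.4558, 0.0379, 0.0288]
ee_rot: [3.012, 0.893, 0.0]
force: [1.1, 1.5, -6.7]
width: 0.41
gripper_force: 28.0
```

```bash
python3 chk.py w5; python3 edge.py w5 .035
```

```text
9.47 tcp 0.4029 -0.2165 0.0288 [ 1.1  1.5 -6.7]
0.403 zmed 0.0727 y [-0.2377 -0.1951]
0.409 zmed None y [-0.2378 -0.195 ]
0.415 zmed 0.0727 y [-0.2485 -0.1843]
0.421 zmed 0.0728 y [-0.2372 -0.1961]
0.427 zmed 0.0721 y [-0.2371 -0.1952]
0.433 zmed 0.0576 y [-0.2344 -0.1979]
0.439 zmed 0.0262 y [-0.2267 -0.2055]
0.445 zmed 0.026 y [-0.2266 -0.2056]
0.451 zmed 0.0262 y [-0.2266 -0.2053]
0.457 zmed 0.0262 y [-0.2268 -0.2055]
0.463 zmed 0.0263 y [-0.2268 -0.2055]
0.469 zmed 0.0263 y [-0.2267 -0.2054]
0.475 zmed 0.0264 y [-0.2263 -0.2055]
0.481 zmed 0.0265 y [-0.2264 -0.2055]
0.487 zmed 0.0266 y [-0.2265 -0.2054]
0.493 zmed 0.0267 y [-0.2265 -0.2055]
0.499 zmed 0.0266 y [-0.2264 -0.2055]
0.505 zmed 0.0267 y [-0.2262 -0.2053]
0.511 zmed 0.0268 y [-0.2264 -0.2053]
0.517 zmed 0.0268 y [-0.2262 -0.2055]
0.523 zmed 0.0269 y [-0.2263 -0.2051]
0.529 zmed 0.0268 y [-0.2266 -0.2052]
0.535 zmed None y [-0.2491 -0.182 ]
  return _methods._mean(a, axis=axis, dtype=dtype,
  ret = ret.dtype.type(ret / rcount)
Traceback (most recent call last):
  File "edge.py", line 8, in <module>
    print(n,k.sum(),'x',np.percentile(X[k],[0,2,98,100]).round(4),'y',np.percentile(Y[k],[1,99]).round(4),'z',np.median(H[k]).round(4))
                        ~~~~~~~~~~~~~^^^^^^^^^^^^^^^^^^^
IndexError: index -1 is out of bounds for axis 0 with size 0
```

View pics/w5.png

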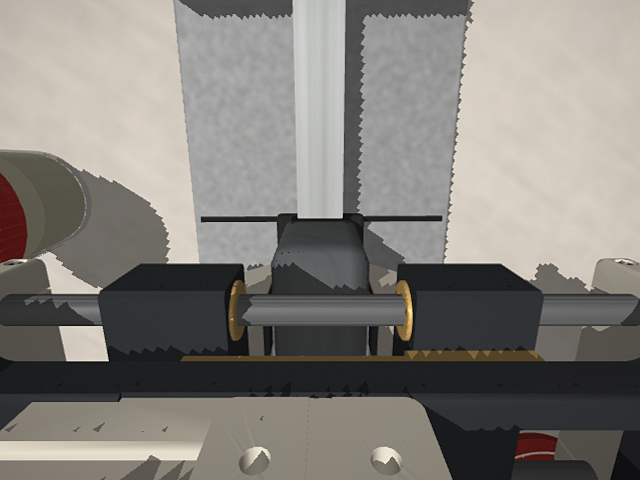

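The tape runs out over the bar, and the case's front (v≈216) is about 3 mm short of the line (v≈218). I'll make the small correction, set it down, release and rise.

apply_moves --pt "0 -0.05 -0.03 0 0" --pt "0 0 0 -0.03 0" --pt "0 0 0 0 0" --pt "0 0 0 0 0" --pt "60 0 0 0 0" --pt "60 0 0 0 0" --pt "60 0 0 0 0" --pt "60 0 0 0 0" --pt "60 0 0 0.3 0" --pt "60 0 0 0.7 0" --pt "0 0 0 0.7 0" --pt "0 0 0 0 0"

```text
clock: 11.02
position: [0.4547, 0.0364, 0.1317]
ee_rot: [3.011, 0.893, 0.009]
force: [-0.3, -0.2, -1.0]
width: 0.431
gripper_force: 0.0
```

```bash
python3 - <<'E'
from h import *
s=observe();print(s['clock'],s['position'],s['width'],s['force'])
im,d,W=grab('wrist');save('w6',im);np.savez('w6.npz',im=im,W=W)
E
python3 edge.py w6 .035
```

```text
11.025 [0.45466231 0.03640335 0.13168277] 0.4309980857009721 [-0.30482218 -0.22156175 -1.04102831]
hook/tape 2221 x [0.4603 0.4619 0.5448 0.5467] y [-0.2214 -0.2085] z 0.0237
barR 1738 x [0.5151 0.5179 0.5429 0.5443] y [-0.4149 -0.2309] z 0.0193
barL 1583 x [0.515  0.5157 0.5426 0.5436] y [-0.189  -0.0107] z 0.0184Traceback (most recent call last):
  File "edge.py", line 9, in <module>
    f=(X>.45)&(H>.05)&(H<.08)&(abs(Y-y0)<.01);print('top front edge',np.percentile(X[f],[98,100]).round(4))
                                                                     ~~~~~~~~~~~~~^^^^^^^^^^^^^^^
    return _quantile_unchecked(
        a, q, axis, out, overwrite_input, method, keepdims, weights)
    return _ureduce(a,
                    func=_quantile_ureduce_func,
    ...<5 lines>...
                    overwrite_input=overwrite_input,
                    method=method)
    r = func(a, **kwargs)
    result = _quantile(arr,
                       quantiles=q,
    ...<2 lines>...
                       out=out,
                       weights=wgt)
    slices_having_nans = np.isnan(arr[-1, ...])
                                  ~~~^^^^^^^^^
IndexError: index -1 is out of bounds for axis 0 with size 0
```

View pics/w6.png

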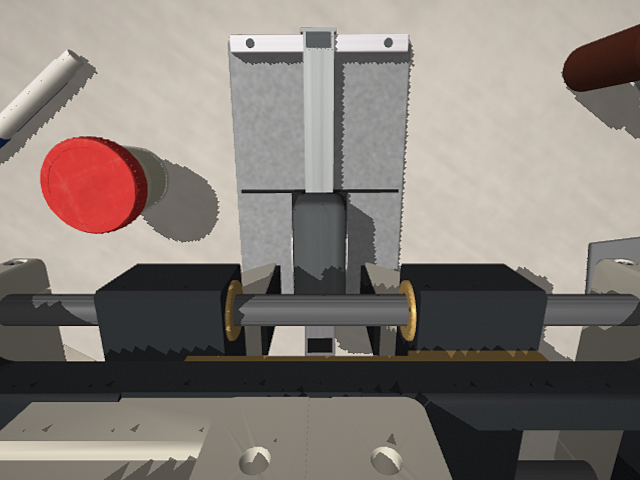

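The hook sits over the bar at (318,38), the case front is at the line (v≈191), and the lever is visible at (320,345).

```bash
python3 - <<'E'
import numpy as np
from h import observe
z=np.load('w6.npz');W=z['W'];H=W[...,2];im=z['im'].astype(int)
th=np.radians(33);ex=np.array([np.cos(th),np.sin(th)]);ey=np.array([-ex[1],ex[0]])
X=W[...,:2]@ex;Y=W[...,:2]@ey
t=observe()['position'];print(t,t[:2]@ex,t[:2]@ey)
m=np.zeros(H.shape,bool);m[195:350,285:355]=1;m&=(H>.03)&(H<.09)&(abs(Y+.2165)<.025)
for b in np.arange(.30,.45,.006):
    k=m&(X>=b)&(X<b+.006)
    if k.sum()>5:print((b+.003).round(3),k.sum(),'z',np.percentile(H[k],[50,98]).round(4),'y',np.percentile(Y[k],[2,98]).round(4))
E
```

```text
[0.4535541  0.0361139  0.13006892] 0.4000515156438312 -0.21673559865996
0.327 252 z [0.0748 0.077 ] y [-0.227  -0.2061]
0.333 317 z [0.0712 0.0746] y [-0.2271 -0.206 ]
0.339 149 z [0.0687 0.0706] y [-0.2271 -0.2059]
0.363 49 z [0.0685 0.0702] y [-0.2351 -0.198 ]
0.369 415 z [0.07   0.0715] y [-0.2341 -0.199 ]
0.375 409 z [0.0699 0.0715] y [-0.2348 -0.1984]
0.381 436 z [0.07   0.0716] y [-0.2347 -0.1982]
0.387 450 z [0.07   0.0715] y [-0.2352 -0.1977]
0.393 459 z [0.0699 0.0715] y [-0.2352 -0.1978]
0.399 469 z [0.0699 0.0715] y [-0.2351 -0.1979]
0.405 474 z [0.07   0.0716] y [-0.2351 -0.1981]
0.411 473 z [0.0701 0.0716] y [-0.2342 -0.1983]
0.417 470 z [0.07   0.0715] y [-0.234  -0.1984]
0.423 508 z [0.0695 0.0717] y [-0.2339 -0.1986]
0.429 638 z [0.0635 0.0696] y [-0.2322 -0.2005]
```

apply_moves --pt "0 -0.36 -0.23 0 0" --pt "0 -0.36 -0.23 0 0" --pt "0 -0.36 -0.24 0 0" --pt "0 0 0 0 0" --pt "0 0 0 0 0" --pt "0 0 0 -0.4 0" --pt "0 0 0 -0.4 0" --pt "0 0 0 0 0" --pt "0 0 0 0 0"

```text
clock: 12.2
position: [0.3884, -0.0055, 0.0813]
ee_rot: [-3.011, -0.894, -0.0]
force: [0.8, -0.3, 0.3]
width: 0.004
gripper_force: 0.0
```

apply_moves --pt "0 0 0 -0.08 0" --pt "0 0 0 -0.08 0" --pt "0 0 0 -0.08 0" --pt "0 0 0 -0.08 0" --pt "0 0 0 -0.04 0" --pt "0 0 0 0 0"

```text
clock: 12.95
position: [0.3882, -0.0057, 0.0592]
ee_rot: [-3.012, -0.894, -0.001]
force: [-0.0, 1.3, -1.3]
width: 0.001
gripper_force: 0.0
```

apply_moves --pt "0 0 0 -0.04 0" --pt "0 0 0 -0.04 0" --pt "0 0 0 -0.03 0" --pt "0 0 0 0 0"

```text
clock: 13.45
position: [0.3884, -0.0058, 0.0535]
ee_rot: [3.011, 0.893, 0.002]
force: [-5.1, -1.1, 21.3]
width: 0.004
gripper_force: 10.8
```

apply_moves --pt "0 0 0 0.1 0" --pt "0 0 0 0.5 0" --pt "0 0 0 0.7 0" --pt "0 0 0 0.7 0" --pt "0 -0.5 -0.33 0.5 0" --pt "0 0 0 0 0" --pt "0 0 0 0 0"

```text
clock: 14.32
position: [0.3582, -0.0256, 0.2025]
ee_rot: [3.012, 0.893, 0.001]
force: [-0.4, -0.7, 0.0]
width: 0.007
gripper_force: 0.0
```

```bash
python3 - <<'E'
from h import *
s=observe();print(s['clock'],s['position'],s['force'])
im,d,W=grab('wrist');save('w7',im)
H=W[...,2];g=cv2.cvtColor(im,cv2.COLOR_RGB2GRAY).astype(int)
th=np.radians(33);ex=np.array([np.cos(th),np.sin(th)]);ey=np.array([-ex[1],ex[0]])
X=W[...,:2]@ex;Y=W[...,:2]@ey
for b in np.arange(.30,.56,.006):
    k=(X>=b)&(X<b+.006)&(abs(Y+.2165)<.03)&(H>.015)&(H<.1)
    c=k&(abs(Y+.2165)<.008)
    if c.sum()>5:print((b+.003).round(3),'z',np.median(H[c]).round(4),'y',np.percentile(Y[k],[2,98]).round(4))
t=(abs(Y+.2165)<.01)&(H>.06)&(H<.08)&(X>.36)&(X<.5);print('case front',np.percentile(X[t],[99,100]))
L=(abs(abs(Y+.2165)-.045)<.015)&(H<.012)&(X>.40)&(X<.46)&(g<50);print('line',L.sum(),np.median(X[L]))
hk=(abs(Y+.2165)<.008)&(H>.022)&(X>.5)&(X<.58)&(H<.04);b=(abs(Y+.2165)>.02)&(abs(Y+.2165)<.05)&(H>.016)&(H<.023)&(X>.5)&(X<.58);print('hook outer',np.percentile(X[hk],99),'bar far',np.percentile(X[b],98))
E
```

```text
14.325 [ 0.35815895 -0.02562461  0.20253204] [-0.37197052 -0.73943353  0.03412165]
0.315 z 0.0548 y [-0.2271 -0.2062]
0.321 z 0.0558 y [-0.227  -0.2063]
0.327 z 0.0564 y [-0.2269 -0.2063]
0.333 z 0.0563 y [-0.2268 -0.2064]
0.339 z 0.0569 y [-0.2277 -0.2065]
0.345 z 0.0578 y [-0.2276 -0.2065]
0.351 z 0.0668 y [-0.2308 -0.2019]
0.357 z 0.0698 y [-0.2339 -0.1993]
0.363 z 0.0704 y [-0.2345 -0.1986]
0.369 z 0.0704 y [-0.2346 -0.1986]
0.375 z 0.0704 y [-0.2351 -0.1981]
0.381 z 0.0706 y [-0.2352 -0.1979]
0.387 z 0.0704 y [-0.2355 -0.1977]
0.393 z 0.0704 y [-0.2354 -0.1978]
0.399 z 0.0705 y [-0.2351 -0.1983]
0.405 z 0.0704 y [-0.2351 -0.1981]
0.411 z 0.0706 y [-0.2347 -0.1982]
0.417 z 0.0705 y [-0.2338 -0.1978]
0.423 z 0.0701 y [-0.2336 -0.1987]
0.429 z 0.0679 y [-0.2326 -0.2006]
0.441 z 0.0235 y [-0.227  -0.2054]
0.447 z 0.0236 y [-0.2269 -0.2054]
0.453 z 0.0235 y [-0.2269 -0.2055]
0.459 z 0.0236 y [-0.2268 -0.2056]
0.465 z 0.0235 y [-0.2268 -0.2056]
0.471 z 0.0237 y [-0.2267 -0.2057]
0.477 z 0.0238 y [-0.2263 -0.2065]
case front [0.43006027 0.43068316]
line 160 0.4299521006349749Traceback (most recent call last):
  File "<stdin>", line 13, in <module>
    return _quantile_unchecked(
        a, q, axis, out, overwrite_input, method, keepdims, weights)
    return _ureduce(a,
                    func=_quantile_ureduce_func,
    ...<5 lines>...
                    overwrite_input=overwrite_input,
                    method=method)
    r = func(a, **kwargs)
    result = _quantile(arr,
                       quantiles=q,
    ...<2 lines>...
                       out=out,
                       weights=wgt)
    slices_having_nans = np.isnan(arr[-1, ...])
                                  ~~~^^^^^^^^^
IndexError: index -1 is out of bounds for axis 0 with size 0
```

View pics/w7.png

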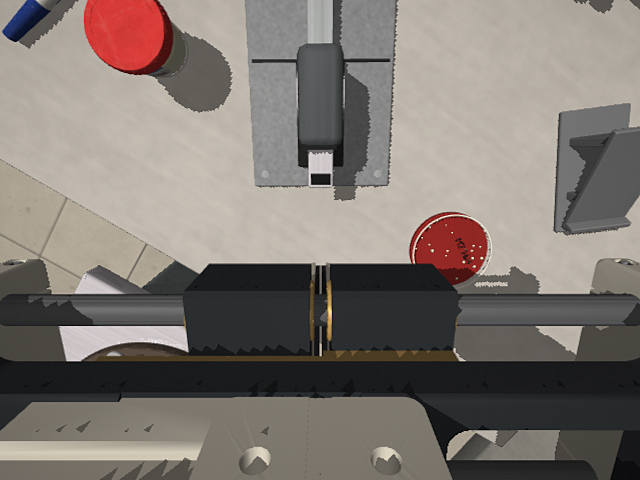

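The view shows the lever lying down (about 0.1 rad below level) and the case front on the line (v≈60). One last look at the hook.

apply_moves --pt "0 0.5 0.33 0 0" --pt "0 0.6 0.4 0 0" --pt "0 0.6 0.4 0 0" --pt "0 0 0 0 0" --pt "0 0 0 0 0"

```text
clock: 15.0
position: [0.459, 0.0422, 0.2014]
ee_rot: [-3.011, -0.894, 0.004]
force: [-0.3, -0.2, -0.8]
width: 0.005
gripper_force: 0.0
```

```bash
python3 chk.py w8 | tail -6; python3 edge.py w8 .035 2>/dev/null
```

```text
0.529 zmed 0.0235 y [-0.2267 -0.2055]
0.535 zmed 0.0238 y [-0.2499 -0.1831]
0.541 zmed 0.0246 y [-0.2499 -0.1832]
0.547 zmed 0.0241 y [-0.2479 -0.1861]
0.553 zmed 0.0016 y 
0.559 zmed 0.0014 y 
hook/tape 1349 x [0.4606 0.4625 0.5456 0.5468] y [-0.2212 -0.2084] z 0.0236
barR 1019 x [0.5151 0.5181 0.5432 0.5478] y [-0.4834 -0.2314] z 0.0193
barL 948 x [0.5152 0.5157 0.5427 0.5438] y [-0.1888 -0.0099] z 0.0183
```

The hook's inner face is within about 1 mm of the bar's far face, so I'm handing in.

```bash
python3 -c "
from cell import arm
print(arm.sign_off())"
```

```text
the job is handed in; nothing more can be done
None
```

I handed in the job at about 15 s: the hook is on the bar's far face, the case is flat with its front within about 1 mm of the line, and the lever is down (about 0.62 rad). I saw no bystander disturbed; the judge's verdict was not shown.

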